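# Uncouple the air nozzle at the repair bench

## Robot

A 7-joint arm with a two-finger parallel gripper is mounted at the origin on the work surface. World frame = base frame: x ahead of the robot, y to its left, z up, the work surface at z = 0. Lengths are in m, angles in rad, forces in N, time in s.
With the tool pointing down it reaches from about 0.425 to 0.875 m from the base axis. Payload 8.4 kg.
Tool frame: the origin (TCP) lies on the centre line of the jaws, within the pads' length; the fingertips stand tip_reach ahead of it and the grasp point (between the pads) lies 6 mm ahead of it (tip_reach is the distance from the TCP to the fingertips, in m); z points along the fingers, y is the line along which they close (so a half turn about z gives the same grasp; the last joint's range is limited). The gripper opens to 85 mm and grips with 20 to 120 N. Pads are 22 mm wide; open, the fingers measure 114 mm over their backs; the gripper's body (76 mm by 85 mm) begins 54 mm behind the grasp point. The pads swing forward as they close: fully open they stand 13 mm farther back than shut.
Start: joints at [-0.099, 0.333, 0.04, 1.465, -0.013, 1.343, -0.059], TCP at [0.65, -0, 0.256] pointing down, gripper open.
Joint ranges: [-2.58, 2.58], [-0.38, 2.09], [-1.3, 1.39], [0.25, 2.4], [-1.5, 4.64], [0.08, 2.09], [-2.65, 2.65]. Speed limits (rad/s): [2.22, 2.22, 2.79, 2.79, 3.14, 3.14, 3.14].

## Interface

Orientations are given as a 3x3 rotation matrix whose columns are the frame's x, y, z axes.
In Python, from rig import * gives the robot as it stands.
- The arm moves only by the tool move_arm, never from a script. Its argument "moves" is a list of rows, each an object with "gripper": the opening, from 0 (shut) to 1 (fully open); "slide": the shift along the tool's x, y, z in mm, a list of three; "twist": the turn about the tool's z in rad. In form: [{"gripper": gripper, "slide": [x, y, z], "twist": twist}, ...]. A call has 1 to 12 rows; each row is the pose to reach, as a shift and turn from the pose commanded when the call began, along the tool's axes at that moment; what a row does not reach only later rows make up. A row lasts 1/8 s, in which the tool goes at most 62.5 mm and 10.7 degrees, less where a joint would pass 70% of its speed; a pose out of reach is approached as far as the arm can. A call with a gripper value outside its range is refused whole. The fingers move at their own pace and stop on an object; the grip force is fixed at half the most. Time passes only in rows, so rows that repeat a pose let the fingers close. It gives the time, the measured TCP pose, the force, the opening and the grip force at its end, in the units of the state.
- read_state(): the state, without advancing time (a new reading comes with each control period).
- grab_frame(name): name is "scene" or "side" or "wrist"; returns a dict with "img" (420x560x3 uint8, blue, green, red), "mtx" (3x3 intrinsics, pixels), "distortion" ([k1, k2, p1, p2, k3] as OpenCV has them; the pictures are not rectified), "xyz" and "attitude" of the camera in the world; the wrist camera has in their place "T_tool_cam" (4x4, takes a point from camera to tool coordinates, whose origin is the TCP and whose axes are the flange's). Camera axes: x right, y up, looking along -z (the intrinsics and any distortion apply to the point x, -y, -z); pixel columns grow to the right and rows downward; lengths in m; the calibration is good to about 2 mm. A picture is of the moment at which its call begins: read the wrist's pose just before it. There is no depth.
- sign_off(): hands the job in; it is judged then, once.
Trained networks look in a picture, given as the dict that the camera call returned (one of the last four; its "shot" number tells which), for a name from the list of things; names that differ only in an ending like _2 or _b are one class to them, and where a whole thing is asked for, a point or a joint stands for the part that bears it (a point fixed in the world has none). Each returns a list of dicts, best first, with "p" (0 to 1); they miss things now and then, are a little off and sometimes report something else, mostly with a low value. They report only what shows in the picture. A call takes as long as a camera call. They do not tell look-alikes from the thing itself.
- recognise(target, picture): "point" ([x, y, z] in m, in world coordinates, good to about 4 mm: the middle of the surface that is visible of it).
The state is a dict: "clock": time; "joint_positions": joint angles; "dq": joint speeds; "joint_torque": joint torques, N m; "tool_pos": TCP position; "orientation": TCP orientation; "contact_force": force on the tool from outside, world axes, zero at the start; "wrist_torque": the same for the moment, N m; "finger_gap": finger opening in m; "grip_force": force on a finger pad.
Only numpy, scipy, OpenCV 4.12 (cv2) and the standard library are available. Lean on these libraries where they do the work, as an engineer would, in place of code of your own. Each camera call takes 0.05 s, during which the arm holds its last target. There are 200 camera calls.

## Task

Uncouple the tall air nozzle from its air block: push the black release collar fully down by its thumb tab, keep it down while the nozzle springs up, then lift the nozzle out and set it down in the steel pot without dropping it. Leave the other block's low blanking plug coupled and its collar alone, keep the pot upright, and leave the phone, solder spool and screwdriver where they are.

Things in the scene. Friction and masses are not known exactly. Their poses are not given: they have to be found in the camera images.
- nozzle: rigid steel tube standing in its block, 90 mm long, 16 mm diameter, with a brass tip (8 mm diameter, last 10 mm), 0.08 to 0.15 kg. Jaws in the block hold a groove 8 to 15 mm above the foot. Origin: centre of the foot; z runs to the tip. Coupled, the foot is 12 mm above the bench, the tip 102 mm, and 30 mm of the 16 mm part shows above the collar.
- nozzle_mid (a point): middle of the nozzle, on its axis 45 mm from the foot
- nozzle_tip (a point): brass tip end of the nozzle, on its axis 90 mm from the foot
- nozzle_block: aluminium block fixed on the bench, 56 x 56 mm, 50 mm tall; holds the nozzle. Origin: centre of its underside, on the coupling's upright axis; -x is the way the release tab sticks out, a brass stub sticks out at +x. When freed the nozzle stands upright in its bore (18 to 19 mm wide), foot 26 mm above the bench, and pulls straight up and out.
- nozzle_collar (a joint): release collar of the nozzle's block: black ring 34 mm across around the nozzle, with a thumb tab 26 mm wide, 6 mm thick, reaching 55 mm from the axis; top 62 mm above the bench. Value: push straight down, 0 (rest) to 0.006 m (stop); spring 3 N at rest, 8 N at the stop, returns by itself. 
- nozzle_tab (a point): where to press that collar: middle of the top of the tab's ribbed part, 42 mm from the nozzle's axis; moves down with the collar. With the collar down an ejector spring raises the nozzle 14 mm in about 0.3 s; if the collar comes back sooner the jaws hold the nozzle again. Pulling with the collar up does not free it.
- plug: the low blanking plug in the other block, to be left coupled: steel, 16 mm diameter, 64 mm long, flat top 14 mm above its collar, no tip. Origin: centre of its foot, 12 mm above the bench.
- plug_block: aluminium block fixed on the bench, 56 x 56 mm, 50 mm tall; the same block, but it holds the blanking plug. Origin: centre of its underside, on the coupling's upright axis; -x is the way the release tab sticks out, a brass stub sticks out at +x. 
- plug_collar (a joint): release collar of the plug's block: black ring 34 mm across around the plug, with a thumb tab 26 mm wide, 6 mm thick, reaching 55 mm from the axis; top 62 mm above the bench. Value: push straight down, 0 (rest) to 0.006 m (stop); spring 3 N at rest, 8 N at the stop, returns by itself. To be left alone.
- pot: open round dark steel pot, loose, 90 mm outside diameter, 50 mm tall, wall 3 mm, floor 5 mm thick, 0.5 kg. Origin: centre of its underside; z up through its mouth. The nozzle may stand or lean in it.
- phone: bystander: black phone lying flat, 72 x 150 x 8 mm. Origin: centre of its underside
- spool: bystander: solder spool standing on its rim, 56 mm diameter, 38 mm tall. Origin: centre of its underside
- driver: bystander: screwdriver lying down, about 150 mm long, handle to its own -x
Not all that is in view belongs to the job. What is shaped like the plug but turquoise is not meant. What is shaped like the pot but orange is not meant.

How it is judged:
By the outcome, as a careful person would: the job done as asked, in the order asked, and still so for the second after the job is handed in, with the robot touching nothing.
It also fails if it takes over 51 s, if anything falls off the work surface, if the arm or the gripper's body presses on something with over 40 N, if the wrist force passes 120 N, or if a joint passes its speed limit or range.

## Working session

There is one attempt and no reset: what is moved stays moved. The work goes in short steps, Python scripts to look and compute and a tool call to move; the robot and the scene stay as the last step left them, time stands still between calls to the robot, and variables do not carry over. Pictures are saved under pics/ and viewed, at most 10 in all, crops included, and the job is handed in when it is done.

Besides the shell and the picture viewer there is one more tool, called after ">>>" in YAML: its name, and indented under it one key for each argument. move_arm: Moves the arm, as the interface text tells. Its arguments: {"type":"object","properties":{"moves":{"type":"array"}},"required":["moves"]}

```bash
mkdir -p pics; ls; cat > h.py <<'E'
from rig import *
import numpy as np, cv2
def pose(f,st=None):
    if "T_tool_cam" in f:
        T=np.eye(4);T[:3,:3]=np.array(st["orientation"]);T[:3,3]=st["tool_pos"]
        M=T@np.array(f["T_tool_cam"]);return M[:3,:3],M[:3,3]
    return np.array(f["attitude"]),np.array(f["xyz"])
def proj(f,P,st=None):
    R,t=pose(f,st);p=(np.atleast_2d(P)-t)@R*[1,-1,-1]
    return cv2.projectPoints(p,np.zeros(3),np.zeros(3),np.array(f["mtx"]),np.array(f["distortion"]))[0][:,0]
def ray(f,uv,st=None):
    R,t=pose(f,st);u=cv2.undistortPoints(np.array([[uv]],float),np.array(f["mtx"]),np.array(f["distortion"]))[0,0]
    return t,R@np.array([u[0],-u[1],-1])
def atz(f,uv,z,st=None):
    t,d=ray(f,uv,st);return t+d*(z-t[2])/d[2]
def tri(rs):
    A=0;b=0
    for t,d in rs:
        d=d/np.linalg.norm(d);Q=np.eye(3)-np.outer(d,d);A=A+Q;b=b+Q@t
    return np.linalg.solve(A,b)
E
cat > a.py <<'E'
from h import *
np.set_printoptions(precision=3,suppress=True)
st=read_state();print(st)
for n in ["scene","side","wrist"]:
    st=read_state();f=grab_frame(n);cv2.imwrite(f"pics/{n}0.png",f["img"]);print(n,f["img"].shape,pose(f,st)[1])
    for k in ["nozzle","nozzle_tip","nozzle_tab","nozzle_block","plug","pot","phone","spool","driver"]:
        print(k,[(round(r["p"],2),np.round(r["point"],3).tolist(),proj(f,r["point"],st)[0].round().tolist()) for r in recognise(k,f)][:4])
E
python3 a.py
```

```text
pics
{'clock': 0.0, 'joint_positions': array([-0.099,  0.334,  0.04 ,  1.466, -0.013,  1.343, -0.058]), 'dq': array([ 0.001, -0.001, -0.002, -0.   , -0.001,  0.001,  0.001]), 'joint_torque': array([  0.   , -65.855,   1.366, -40.555,   0.017,   0.013,  -0.   ]), 'tool_pos': array([ 0.65 , -0.   ,  0.255]), 'orientation': array([[ 0.   ,  1.   , -0.002],
       [ 1.   , -0.   , -0.   ],
       [-0.   , -0.002, -1.   ]]), 'contact_force': array([0.325, 0.538, 0.01 ]), 'wrist_torque': array([-0.001,  0.015, -0.01 ]), 'grip_force': 0.0, 'finger_gap': 0.0855701332200191}
scene (420, 560, 3) [ 1.138 -0.425  0.516]
nozzle [(0.61, [0.536, -0.239, 0.084], [137.0, 247.0])]
nozzle_tip [(0.56, [0.531, -0.243, 0.08], [134.0, 249.0])]
nozzle_tab [(0.67, [0.52, -0.247, 0.062], [131.0, 255.0])]
nozzle_block []
plug [(0.74, [0.585, 0.236, 0.036], [356.0, 194.0]), (0.48, [0.516, 0.224, 0.05], [330.0, 178.0])]
pot [(0.87, [0.612, -0.016, 0.029], [272.0, 246.0]), (0.57, [0.466, 0.006, 0.03], [237.0, 209.0])]
phone [(0.76, [0.744, 0.159, 0.008], [388.0, 252.0])]
spool [(0.93, [0.757, 0.014, 0.037], [340.
[... 924 characters left out ...]
0, 236.0]), (0.39, [0.53, -0.213, 0.044], [315.0, 160.0]), (0.32, [0.74, 0.174, 0.005], [173.0, 318.0])]
driver [(0.67, [0.768, -0.2, 0.016], [205.0, 170.0])]
wrist (420, 560, 3) [0.649 0.068 0.373]
nozzle []
nozzle_tip []
nozzle_tab [(0.21, [0.746, 0.023, 0.037], [377.0, 161.0])]
nozzle_block [(0.78, [0.544, -0.21, 0.029], [192.0, 354.0])]
plug [(0.45, [0.58, 0.15, 0.052], [198.0, 14.0])]
pot [(0.79, [0.609, -0.017, 0.007], [243.0, 193.0]), (0.71, [0.44, 0.007, 0.018], [82.0, 174.0])]
phone [(0.72, [0.732, 0.137, 0.006], [364.0, 41.0])]
spool [(0.86, [0.748, 0.021, 0.037], [379.0, 163.0])]
driver [(0.95, [0.749, -0.205, 0.02], [361.0, 345.0]), (0.36, [0.608, -0.017, 0.003], [243.0, 193.0])]
```

View pics/scene0.png

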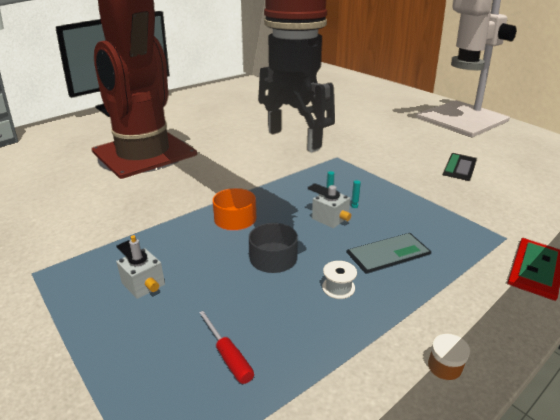

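View pics/side0.png

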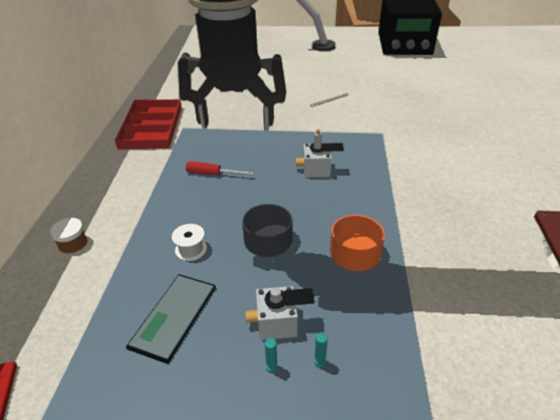

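The nozzle candidates are the steel tube with a brass tip at scene (137,247) / side (318,138), and the low plug at scene (332,190) / side (277,296). The first fits because it is tall and brass-tipped. The pot is the dark one at scene (273,247). Orange (235,208) and the turquoise pegs are decoys. I'll confirm the nozzle in an enlarged crop.

```bash
python3 - <<'E'
import cv2,numpy as np
a=cv2.imread("pics/scene0.png")[220:310,90:190];b=cv2.imread("pics/side0.png")[115:205,275:375]
r=lambda i:cv2.resize(i,(400,360),interpolation=cv2.INTER_CUBIC)
cv2.imwrite("pics/crop0.png",np.hstack([r(a),r(b)]))
import rig;print([x for x in dir(rig) if x[0]!='_']);print(getattr(rig,'tip_reach',None))
E
```

```text
['MotionError', 'grab_frame', 'read_state', 'recognise', 'sign_off', 'tip_reach']
0.025
```

View pics/crop0.png

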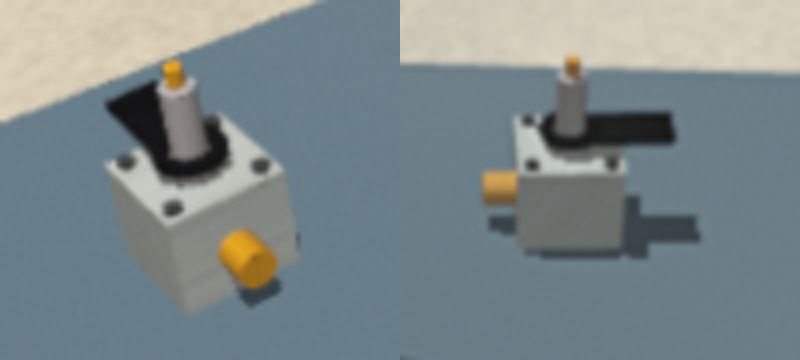

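The crop confirms it: a tall steel tube with a brass tip, in a block with a black tab pointing away from the brass stub. Tip is at scene (133.5,236), side (318,129.5).

```bash
python3 - <<'E'
from h import *
np.set_printoptions(precision=4,suppress=True)
s=grab_frame("scene");d=grab_frame("side")
print("tip",tri([ray(s,(133.5,236)),ray(d,(318,129.5))]))
print("tab far corners side/scene at z.062",atz(s,(116.3,245.8),.062),atz(s,(130,240.5),.062),atz(d,(342.8,143.2),.062),atz(d,(343.5,149.3),.062))
for c in [(116.8,261.8),(135,273.8),(160.8,261.8)]:print("sc",atz(s,c,.05))
for c in [(304.5,158),(331.3,158),(304,144.5)]:print("sd",atz(d,c,.05))
# pot rim ellipse in both
for f,c,n in[(s,(273,241),'sc'),(d,(269,222),'sd')]:print(n,atz(f,c,.05))
w=grab_frame("wrist");print(np.array(w["T_tool_cam"]))
E
```

```text
tip [ 0.5275 -0.2383  0.1014]
tab far corners side/scene at z.062 [ 0.4789 -0.2572  0.062 ] [ 0.479  -0.2313  0.062 ] [ 0.4734 -0.2514  0.062 ] [ 0.4725 -0.2278  0.062 ]
sc [ 0.5068 -0.27    0.05  ]
sc [ 0.5564 -0.2579  0.05  ]
sc [ 0.5539 -0.2094  0.05  ]
sd [ 0.5531 -0.2089  0.05  ]
sd [ 0.4972 -0.212   0.05  ]
sd [ 0.5563 -0.2608  0.05  ]
sc [ 0.6247 -0.0238  0.05  ]
sd [ 0.6072 -0.0056  0.05  ]
[[ 0.0003  0.9622  0.2725  0.0685]
 [ 1.     -0.0004  0.0002 -0.0013]
 [ 0.0003  0.2725 -0.9622 -0.1164]
 [ 0.      0.      0.      1.    ]]
```

>>> move_arm:
  moves:
    - {"gripper":0,"slide":[-50,-35,16],"twist":0.17}
    - {"gripper":0,"slide":[-100,-70,36],"twist":0.34}
    - {"gripper":0,"slide":[-150,-105,56],"twist":0.51}
    - {"gripper":0,"slide":[-195,-135,66],"twist":0.68}
    - {"gripper":0,"slide":[-225,-155,70],"twist":0.85}
    - {"gripper":0,"slide":[-241,-167,76],"twist":1.02}
    - {"gripper":0,"slide":[-241,-167,76],"twist":1.19}
    - {"gripper":0,"slide":[-241,-167,76],"twist":1.36}
    - {"gripper":0,"slide":[-241,-167,76],"twist":1.51}
    - {"gripper":0,"slide":[-241,-167,76],"twist":1.51}

```text
clock: 2.9
tool_pos: [0.483, -0.241, 0.1804]
orientation: [[0.998, 0.062, 0.0], [0.062, -0.998, -0.0], [0.0, 0.0, -1.0]]
contact_force: [-0.0, 0.9, -1.1]
finger_gap: 0.0003
grip_force: 0.0
```

```bash
cat > b.py <<'E'
from h import *
import sys
np.set_printoptions(precision=4,suppress=True)
st=read_state();w=grab_frame("wrist");cv2.imwrite(f"pics/{sys.argv[1]}.png",w["img"])
print(st["clock"],st["tool_pos"],st["contact_force"],st["finger_gap"]);print(st["orientation"])
for k in ["nozzle","nozzle_tip","nozzle_tab","nozzle_block","pot"]:
    print(k,[(round(r["p"],2),np.round(r["point"],4).tolist(),proj(w,r["point"],st)[0].round().tolist()) for r in recognise(k,w)][:3])
np.savez(f"{sys.argv[1]}.npz",R=st["orientation"],t=st["tool_pos"])
E
python3 b.py w1
```

```text
2.9 [ 0.483  -0.241   0.1804] [-0.0285  0.9437 -1.1494] 0.0002901497814284279
[[ 0.9981  0.0618  0.0001]
 [ 0.0618 -0.9981 -0.    ]
 [ 0.0001  0.0001 -1.    ]]
nozzle [(0.63, [0.5326, -0.2386, 0.0981], [279.0, 146.0])]
nozzle_tip [(0.8, [0.5306, -0.238, 0.0908], [278.0, 148.0])]
nozzle_tab [(0.61, [0.5026, -0.2394, 0.0599], [278.0, 184.0])]
nozzle_block [(0.83, [0.5306, -0.2363, 0.0518], [276.0, 143.0])]
pot [(0.75, [0.4538, -0.0317, 0.0271], [27.0, 218.0]), (0.61, [0.5936, -0.0531, 0.0263], [30.0, 37.0])]
```

View pics/w1.png

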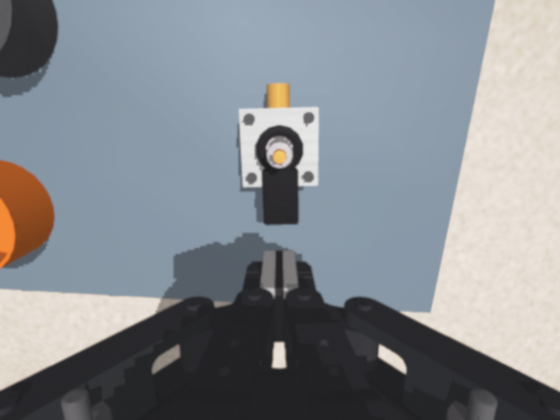

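The block is at (279,147), brass tip at (280,156), tab end corners at (263,223) and (298,223), and the closed fingertips at (279,255).

```bash
python3 - <<'E'
from h import *
np.set_printoptions(precision=4,suppress=True)
st=read_state();w=grab_frame("wrist");s=grab_frame("scene");d=grab_frame("side")
print("tip",tri([ray(w,(280,156),st),ray(s,(133.5,236)),ray(d,(318,129.5))]),atz(w,(280,156),.102,st))
for c in [(263,223),(298,223)]:print("tabend",atz(w,c,.062,st))
print("tab end 3-view z",tri([ray(w,(263,223),st),ray(s,(130,240.5)),ray(d,(343.5,149.3))]),tri([ray(w,(298,223),st),ray(s,(116.3,245.8)),ray(d,(342.8,143.2))]))
for c in [(239,109),(318,107),(319,186),(242,187)]:print("blk",atz(w,c,.05,st))
print("tool axis pixel at z.155",proj(w,[[.483,-.241,.155],[.483,-.241,.142],[.483,-.241,.06]],st))
E
```

```text
tip [ 0.5274 -0.2388  0.1013] [ 0.5272 -0.2394  0.102 ]
tabend [ 0.4731 -0.2306  0.062 ]
tabend [ 0.4747 -0.2561  0.062 ]
tab end 3-view z [ 0.4727 -0.2304  0.0592] [ 0.4734 -0.2562  0.0586]
blk [ 0.5519 -0.2093  0.05  ]
blk [ 0.5567 -0.2644  0.05  ]
blk [ 0.5006 -0.2704  0.05  ]
blk [ 0.4963 -0.2133  0.05  ]
tool axis pixel at z.155 [[277.8409 267.0293]
 [277.8857 255.5598]
 [278.0635 210.0668]]
```

>>> move_arm:
  moves:
    - {"gripper":0,"slide":[0,1,40],"twist":0}
    - {"gripper":0,"slide":[0,1,70],"twist":0}
    - {"gripper":0,"slide":[0,1,76],"twist":0}
    - {"gripper":0,"slide":[0,1,78],"twist":0}
    - {"gripper":0,"slide":[0,1,80],"twist":0}

```text
clock: 3.98
tool_pos: [0.4838, -0.2423, 0.1015]
orientation: [[0.998, 0.061, 0.002], [0.061, -0.998, -0.001], [0.002, 0.001, -1.0]]
contact_force: [0.1, -0.4, 0.0]
finger_gap: -0.0002
grip_force: 0.0
```

>>> move_arm:
  moves:
    - {"gripper":0,"slide":[0,0,4],"twist":0}
    - {"gripper":0,"slide":[0,0,8],"twist":0}
    - {"gripper":0,"slide":[0,0,11],"twist":0}
    - {"gripper":0,"slide":[0,0,12],"twist":0}

```text
clock: 4.47
tool_pos: [0.4829, -0.242, 0.0881]
orientation: [[0.998, 0.061, -0.0], [0.061, -0.998, 0.0], [-0.0, -0.0, -1.0]]
contact_force: [0.6, 0.1, -0.1]
finger_gap: -0.0002
grip_force: 0.0
```

>>> move_arm:
  moves:
    - {"gripper":0,"slide":[0,0,2],"twist":0}
    - {"gripper":0,"slide":[0,0,4],"twist":0}
    - {"gripper":0,"slide":[0,0,6],"twist":0}
    - {"gripper":0,"slide":[0,0,7],"twist":0}
    - {"gripper":0,"slide":[0,0,8],"twist":0}
    - {"gripper":0,"slide":[0,0,8],"twist":0}

```text
clock: 5.22
tool_pos: [0.4831, -0.2421, 0.0811]
orientation: [[0.998, 0.061, 0.0], [0.061, -0.998, 0.0], [0.0, -0.0, -1.0]]
contact_force: [-3.8, 1.7, 10.3]
finger_gap: 0.0002
grip_force: 5.0
```

>>> move_arm:
  moves:
    - {"gripper":0,"slide":[0,0,0.6],"twist":0}
    - {"gripper":0,"slide":[0,0,1],"twist":0}
    - {"gripper":0,"slide":[0,0,1],"twist":0}
    - {"gripper":0,"slide":[0,0,1],"twist":0}
    - {"gripper":0,"slide":[0,0,1],"twist":0}

```text
clock: 5.85
tool_pos: [0.483, -0.2422, 0.0809]
orientation: [[0.998, 0.06, 0.0], [0.06, -0.998, 0.0], [0.0, -0.0, -1.0]]
contact_force: [-8.1, 3.7, 19.8]
finger_gap: -0.0
grip_force: 10.0
```

```bash
python3 - <<'E'
from h import *
print(read_state()["contact_force"])
s=grab_frame("scene");d=grab_frame("side")
print(proj(s,[[.5268,-.239,.102],[.5268,-.239,.116]]),proj(d,[[.5268,-.239,.102],[.5268,-.239,.116]]))
r=lambda i:cv2.resize(i,(400,360),interpolation=cv2.INTER_CUBIC)
cv2.imwrite("pics/c2.png",np.hstack([r(s["img"][210:300,90:190]),r(d["img"][100:190,275:375])]))
E
```

```text
[-8.14182083  3.68921919 19.81014621]
[[132.79844854 235.58060051]
 [131.30795658 228.49413691]] [[318.33162132 129.14634041]
 [318.6078596  123.13862171]]
```

View pics/c2.png

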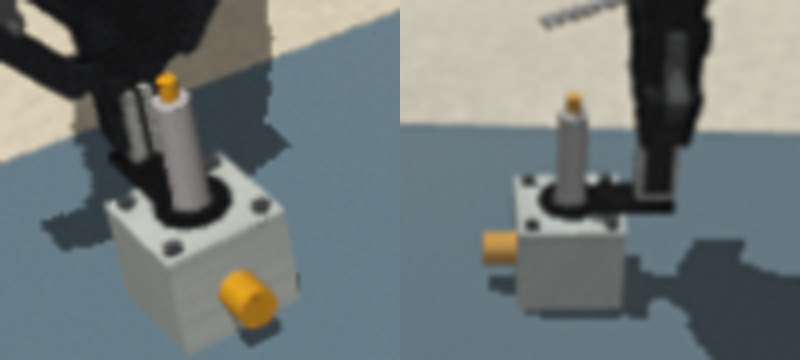

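The collar is down at its stop (19.8 N). The brass tip is now at scene (132,228.5), side (318.5,123.5), so the nozzle has risen 14 mm. Next I back off and go to grasp it.

>>> move_arm:
  moves:
    - {"gripper":0,"slide":[0,0,-15],"twist":0}
    - {"gripper":0,"slide":[0,0,-60],"twist":0}
    - {"gripper":0.5,"slide":[0,0,-105],"twist":0}
    - {"gripper":0.8,"slide":[22,0,-110],"twist":0}
    - {"gripper":0.8,"slide":[44,-0.5,-110],"twist":0}
    - {"gripper":0.8,"slide":[44,-0.5,-110],"twist":0}

```text
clock: 6.7
tool_pos: [0.5279, -0.2382, 0.1893]
orientation: [[0.998, 0.062, 0.0], [0.062, -0.998, -0.0], [0.0, 0.0, -1.0]]
contact_force: [-0.2, 0.0, -0.1]
finger_gap: 0.0685
grip_force: 0.0
```

```bash
python3 b.py w2; python3 - <<'E'
from h import *
st=read_state();w=grab_frame("wrist");print(proj(w,[[.5268,-.239,.116],[.5268,-.239,.106]],st))
s=grab_frame("scene")
print([(r["p"],r["point"]) for r in recognise("nozzle_tip",s)])
E
```

```text
6.7 [ 0.5279 -0.2382  0.1893] [-0.1654  0.0051 -0.1138] 0.06848787732397635
[[ 0.9981  0.0623  0.0001]
 [ 0.0623 -0.9981 -0.0001]
 [ 0.0001  0.0001 -1.    ]]
nozzle [(0.57, [0.5344, -0.2388, 0.1086], [280.0, 218.0])]
nozzle_tip [(0.75, [0.5304, -0.2354, 0.103], [274.0, 221.0])]
nozzle_tab [(0.83, [0.5028, -0.2411, 0.0588], [280.0, 238.0])]
nozzle_block [(0.68, [0.5366, -0.2367, 0.0517], [277.0, 193.0]), (0.6, [0.5332, -0.2391, 0.1032], [280.0, 217.0])]
pot [(0.85, [0.6091, -0.0453, 0.0174], [45.0, 81.0]), (0.81, [0.4568, -0.0221, 0.0213], [37.0, 256.0])]
[[277.77357047 230.88746319]
 [277.80505503 225.52026441]]
[(0.7, [0.5333, -0.2416, 0.0862]), (0.53, [0.7774, -0.2111, 0.0223])]
```

View pics/w2.png

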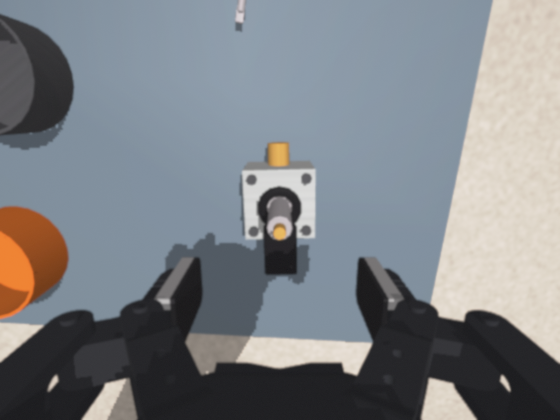

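The nozzle stands free and raised: tip at (280,232), centred between the jaws (predicted (278,231)). Descending to grasp.

>>> move_arm:
  moves:
    - {"gripper":0.8,"slide":[-0.5,0.7,40],"twist":0}
    - {"gripper":0.8,"slide":[-0.5,0.7,75],"twist":0}
    - {"gripper":0.8,"slide":[-0.5,0.7,88],"twist":0}
    - {"gripper":0.8,"slide":[-0.5,0.7,88],"twist":0}
    - {"gripper":0.4,"slide":[-0.5,0.7,88],"twist":0}
    - {"gripper":0,"slide":[-0.5,0.7,88],"twist":0}
    - {"gripper":0,"slide":[-0.5,0.7,88],"twist":0}
    - {"gripper":0,"slide":[-0.5,0.7,88],"twist":0}
    - {"gripper":0,"slide":[-0.5,0.7,88],"twist":0}

```text
clock: 8.28
tool_pos: [0.5268, -0.2396, 0.1017]
orientation: [[0.998, 0.061, 0.001], [0.061, -0.998, -0.0], [0.001, 0.0, -1.0]]
contact_force: [0.6, -0.7, 2.0]
finger_gap: 0.0146
grip_force: 58.4
```

>>> move_arm:
  moves:
    - {"gripper":0,"slide":[0,0,-5],"twist":0}
    - {"gripper":0,"slide":[0,0,-15],"twist":0}
    - {"gripper":0,"slide":[0,0,-30],"twist":0}
    - {"gripper":0,"slide":[0,0,-50],"twist":0}
    - {"gripper":0,"slide":[0,0,-75],"twist":0}
    - {"gripper":0,"slide":[0,0,-100],"twist":0}
    - {"gripper":0,"slide":[0,0,-110],"twist":0}
    - {"gripper":0,"slide":[0,0,-110],"twist":0}

```text
clock: 9.28
tool_pos: [0.5267, -0.2397, 0.212]
orientation: [[0.998, 0.061, 0.001], [0.061, -0.998, -0.0], [0.001, 0.0, -1.0]]
contact_force: [-0.2, 0.6, -1.8]
finger_gap: 0.0145
grip_force: 58.4
```

```bash
python3 - <<'E'
from h import *
s=grab_frame("scene");d=grab_frame("side")
for f in(s,d):
    print([(round(r["p"],2),np.round(r["point"],3).tolist()) for k in("nozzle","pot") for r in recognise(k,f)])
def pot(f,z): # fit pot rim/centre: dark mask near pot, print extremes
    pass
cv2.imwrite("pics/c3.png",np.vstack([np.hstack([cv2.resize(s["img"][130:305,90:340],(400,280)),cv2.resize(d["img"][90:265,180:430],(400,280))]),np.hstack([cv2.resize(s["img"][220:275,235:310],(400,293),interpolation=2),cv2.resize(d["img"][200:255,230:305],(400,293),interpolation=2)])]))
E
```

```text
[(0.88, [0.535, -0.241, 0.176]), (0.54, [0.78, -0.21, 0.022]), (0.86, [0.466, 0.011, 0.03]), (0.74, [0.612, -0.017, 0.027])]
[(0.67, [0.527, -0.233, 0.164]), (0.65, [0.531, -0.211, 0.049]), (0.9, [0.614, -0.026, 0.025]), (0.64, [0.457, -0.004, 0.025])]
```

View pics/c3.png

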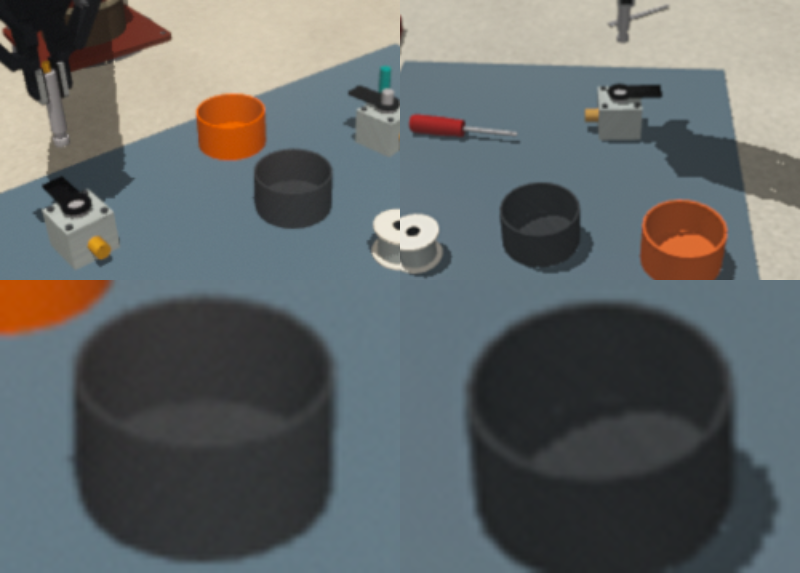

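The nozzle hangs in the jaws clear of its block, and the dark pot is undisturbed. Its rim extremes in the scene view are u 249.3–297.4, v 223.2–250.9; in the side view u 242.8–292.4, v 203.8–237.5.

```bash
python3 - <<'E'
from h import *
from scipy.optimize import least_squares
s=grab_frame("scene");d=grab_frame("side")
a=np.linspace(0,2*np.pi,180);C=np.c_[np.cos(a),np.sin(a),0*a]*.045
def e(f,p):
    q=proj(f,C+p);return np.r_[q.min(0),q.max(0)]
S=np.array([249.3,223.2,297.4,250.9]);D=np.array([242.8,203.8,292.4,237.5])
r=least_squares(lambda p:np.r_[e(s,p)-S,e(d,p)-D],[.611,-.02,.05]);print(r.x,r.fun)
st=read_state();R=np.array(st["orientation"]);t=np.array([r.x[0],r.x[1],0.111-.030]);print((R.T@(t-st["tool_pos"]))*1000)
# foot check
print([proj(f,[[.5267,-.2397,.136]]) for f in(s,d)])
E
```

```text
[ 0.6108764  -0.01263651  0.04790284] [-0.94044866 -0.48192599  0.42918984  0.20643905 -0.6360279   0.10211291
  0.25718084  0.29698033]
[  98.33647894 -221.28714668  129.77712739]
[array([[128.71749836, 218.23615883]]), array([[319.06995296, 114.16685166]])]
```

>>> move_arm:
  moves:
    - {"gripper":0,"slide":[10,-22,0],"twist":0}
    - {"gripper":0,"slide":[26,-58,0],"twist":0}
    - {"gripper":0,"slide":[44,-99,0],"twist":0}
    - {"gripper":0,"slide":[62,-140,0],"twist":0}
    - {"gripper":0,"slide":[78,-176,0],"twist":0}
    - {"gripper":0,"slide":[90,-203,10],"twist":0}
    - {"gripper":0,"slide":[98,-221,25],"twist":0}
    - {"gripper":0,"slide":[98,-221,45],"twist":0}
    - {"gripper":0,"slide":[98,-221,70],"twist":0}
    - {"gripper":0,"slide":[98,-221,75],"twist":0}
    - {"gripper":0,"slide":[98,-221,75],"twist":0}

```text
clock: 11.05
tool_pos: [0.6107, -0.0135, 0.1362]
orientation: [[0.998, 0.06, -0.001], [0.06, -0.998, -0.0], [-0.001, 0.0, -1.0]]
contact_force: [0.6, 0.8, -0.8]
finger_gap: 0.0145
grip_force: 58.5
```

```bash
python3 - <<'E'
from h import *
s=grab_frame("scene");d=grab_frame("side")
cv2.imwrite("pics/c4.png",np.hstack([cv2.resize(s["img"][180:280,220:320],(400,400)),cv2.resize(d["img"][160:260,220:320],(400,400))]))
E
```

```text
(no output)
```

View pics/c4.png

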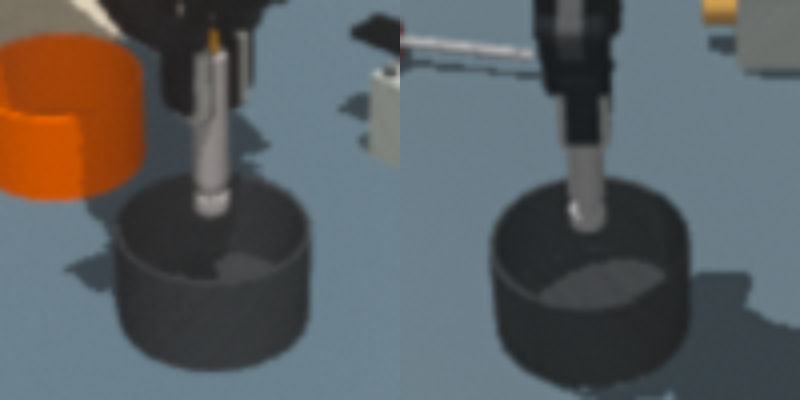

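The nozzle foot, at scene crop (212,210) and side crop (588,225), is over the middle of the pot mouth. Lowering.

>>> move_arm:
  moves:
    - {"gripper":0,"slide":[0,0,20],"twist":0}
    - {"gripper":0,"slide":[0,0,40],"twist":0}
    - {"gripper":0,"slide":[0,0,50],"twist":0}
    - {"gripper":0,"slide":[0,0,53],"twist":0}
    - {"gripper":0,"slide":[0,0,54],"twist":0}
    - {"gripper":0,"slide":[0,0,54.5],"twist":0}
    - {"gripper":0,"slide":[0,0,54.5],"twist":0}

```text
clock: 12.02
tool_pos: [0.6111, -0.013, 0.0822]
orientation: [[0.998, 0.061, 0.001], [0.061, -0.998, 0.0], [0.001, -0.0, -1.0]]
contact_force: [0.5, -0.3, -0.5]
finger_gap: 0.0141
grip_force: 58.5
```

>>> move_arm:
  moves:
    - {"gripper":0,"slide":[0,0,0.7],"twist":0}
    - {"gripper":0,"slide":[0,0,1.4],"twist":0}
    - {"gripper":0,"slide":[0,0,1.8],"twist":0}
    - {"gripper":0,"slide":[0,0,1.8],"twist":0}

```text
clock: 12.52
tool_pos: [0.6114, -0.013, 0.0812]
orientation: [[0.998, 0.061, 0.001], [0.061, -0.998, 0.0], [0.001, -0.0, -1.0]]
contact_force: [-2.5, 0.1, 8.5]
finger_gap: 0.0143
grip_force: 59.0
```

>>> move_arm:
  moves:
    - {"gripper":0,"slide":[0,0,-0.5],"twist":0}
    - {"gripper":0.25,"slide":[0,0,-0.5],"twist":0}
    - {"gripper":0.35,"slide":[0,0,-0.5],"twist":0}
    - {"gripper":0.5,"slide":[0,0,-0.5],"twist":0}
    - {"gripper":0.6,"slide":[0,0,-0.5],"twist":0}
    - {"gripper":0.6,"slide":[0,0,-10],"twist":0}
    - {"gripper":0.6,"slide":[0,0,-40],"twist":0}
    - {"gripper":0.6,"slide":[0,0,-90],"twist":0}
    - {"gripper":0.6,"slide":[0,0,-140],"twist":0}
    - {"gripper":0.6,"slide":[0,0,-140],"twist":0}

```text
clock: 13.78
tool_pos: [0.6131, -0.0132, 0.2255]
orientation: [[0.998, 0.06, 0.008], [0.06, -0.998, 0.001], [0.008, -0.0, -1.0]]
contact_force: [-0.4, 0.5, 0.1]
finger_gap: 0.0514
grip_force: 0.0
```

```bash
python3 - <<'E'
from h import *
s=grab_frame("scene");d=grab_frame("side")
cv2.imwrite("pics/c5.png",np.hstack([cv2.resize(s["img"][130:380,90:440],(400,286)),cv2.resize(d["img"][110:360,120:470],(400,286))]))
E
```

```text
(no output)
```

View pics/c5.png

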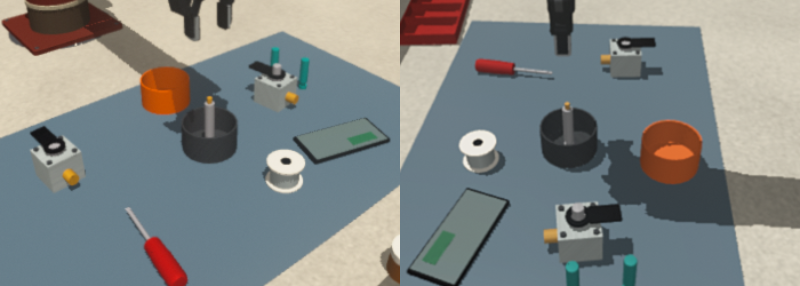

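The nozzle stands in the dark pot (crop (209,115) and (568,120)). The pot is upright, and the plug, phone, spool and driver look undisturbed. Handing in.

```bash
python3 -c "
from rig import *
print(sign_off())"
```

```text
the job is handed in; nothing more can be done
None
```

The nozzle was uncoupled and now stands upright in the dark steel pot; the plug, phone, spool and screwdriver look undisturbed in the last pictures, and the job was handed in at about 14 s (limit 51 s), with no verdict returned.

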